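# Bearing cover off its sloping housing and into the clamping fixture

## Task

The screws are already out of the steel cover on the sloping bearing housing: lift the cover off and set it in the clamping fixture, boss upwards. Tuck the edge of its flange under the clamping plate by the brass knob, then lower the opposite edge behind the two stop pins so that the cover lies flat on the fixture's base, and let go. Leave the loose tools and parts around it where they lie.

Things in the scene. Friction and masses are not known exactly. Their poses are not given: they have to be found in the camera images.
- cover_mid (a point): the loose bare-steel bearing cover, round, 56 mm high, about 0.42 kg. From below: flange 104 mm in diameter, 6 mm thick; low dome 60 mm wide, up to 18 mm; plain cylindrical boss 34 mm in diameter, from 18 to 56 mm, by which it is gripped. Origin on its axis, half-way up (28 mm above the flange's underside); z points out of the boss. At the start z leans 32 deg from vertical
- housing_face (a point): centre of the flat round face (116 mm wide) of the grey bearing housing, on which the cover's flange lies at the start. Housing and its dark sloping stand, 160 x 160 mm, are fixed. z is up; the face slopes down 32 deg to the -x side (roughly towards the robot). A shaft end 41 mm wide stands 10 mm out of the face into the cover's hollow underside, with about 4 mm of play all round
- nest_mid (a point): in the clamping fixture, a fixed dark steel base 196 x 130 mm: where cover_mid lies once the cover is in place, 28 mm above the base's flat top, which is 12 mm above the counter. z is up; -x (roughly towards the robot) points to the clamping plate. The flange then lies between the heel under that plate and the two stop pins, with about 3 mm of play either way
- plate_edge (a point): middle of the lower edge of the fixed clamping plate, 43 mm to the -x side of nest_mid (same axes): steel, 64 mm wide along y, 8 mm thick. It juts 12 mm out over the base with a gap of 16 mm under it, closed 12 mm in by the upright face of the heel (55 mm to the -x side of nest_mid)
- knob_top (a point): top centre of the fixed brass knob, 44 mm in diameter, that stands on the clamping plate, 86 mm to the -x side of nest_mid; its top is 71 mm above the counter. Axes as for nest_mid
- pin_left (a point): foot centre, on the base, of the stop pin on the +y side of the fixture: steel, upright, 14 mm in diameter, 12 mm high, fixed, 51 mm to the +x and 36 mm to the +y side of nest_mid. Axes as for nest_mid
- pin_right (a point): foot centre, on the base, of the other stop pin, equal to the first, 51 mm to the +x and 36 mm to the -y side of nest_mid. Axes as for nest_mid
- inner_ring: bystander: steel bearing inner ring, 72 mm in diameter, 24 mm high; origin under its centre
- oiler: bystander: dull brass oiler cup, 56 mm in diameter, 82 mm high with a short spout; origin under its centre
- rule: bystander: bright steel rule, 200 x 26 x 2 mm; origin under its centre, x along it
- ratchet: bystander: black ratchet wrench, about 220 mm long, lying flat; origin under its middle, x along it
- mallet: bystander: grey rubber mallet, 300 mm long, head 60 mm in diameter and 100 mm long; origin under the handle, x along it towards the head (head centre at x = 100 mm)
- screw_tin: bystander: square aluminium tin 85 x 85 x 20 mm with the cover's screws; origin under its centre
Mind the look-alikes: they are no part of the job. There is more than one size of the part that bears cover_mid; the job needs the middle-sized.

How it is judged:
By the outcome, as a careful person would: the job done as asked, in the order asked, and still so for the second after the job is handed in, with the robot touching nothing.
It also fails if it takes over 45 s, if anything falls off the work surface, if the arm or the gripper's body presses on something with over 40 N, if the wrist force passes 120 N, or if a joint passes its speed limit or range.

## Robot

A 6-joint arm with a two-finger parallel gripper is mounted at the origin on the work surface. World frame = base frame: x ahead of the robot, y to its left, z up, the work surface at z = 0. Lengths are in m, angles in degrees, forces in N, time in s.
With the tool pointing down it reaches from about 0.275 to 0.85 m from the base axis. Payload 5.2 kg.
Tool frame: the origin (TCP) lies on the centre line of the jaws, within the pads' length; the fingertips stand 17 mm ahead of it and the grasp point (between the pads) lies 2 mm behind it (arm.tip_reach is the z of the fingertips in the tool frame, in m); z points along the fingers, y is the direction in which the jaws open and shut (so a half turn about z gives the same grasp; the last joint's range is limited). The gripper opens to 85 mm and grips with 20 to 120 N. Pads are 22 mm wide; open, the fingers measure 114 mm over their backs; the gripper's body (76 mm by 85 mm) begins 54 mm behind the grasp point. The pads swing forward as they close: fully open they stand 13 mm farther back than shut.
Start: joints at [57.135, 14.817, 87.949, -0, 77.235, -11.62], TCP at [0.199, 0.513, 0.248] pointing down, gripper open.
Joint ranges: [-179.93, 179.93], [-52.35, 119.4], [10.71, 147.94], [-69.91, 249.91], [12.55, 155.21], [-178.61, 178.61]. Speed limits (degrees/s): [147.25, 147.25, 180, 180, 180, 180].

## Interface

Orientations are given as [roll, pitch, yaw] about the fixed x, y, z axes, in that order (R = Rz(yaw) Ry(pitch) Rx(roll)).
In Python, from station import arm gives the robot as it stands.
- The arm moves only by the tool arm_command, never from a script. Its argument "increments" is one flat list of numbers, 4 for each row, row after row: the shift along the world's x, y, z in m, then the turn about the world's z in rad. In form: [dx, dy, dz, spin, dx, dy, dz, spin, ...]. A call has 1 to 10 rows; each row is the pose to reach, as a shift and turn from the pose measured when the call began; what a row does not reach only later rows make up. A row lasts 1/8 s, in which the tool goes at most 62.5 mm and 10.7 degrees, less where a joint would pass 70% of its speed; a pose out of reach is approached as far as the arm can. A call with a gripper value outside its range is refused whole. "claw" is the closure, from -1 (fully open) to 1 (shut), so that 0 is half open, set as the call begins (left out, the last holds). The fingers move at their own pace and stop on an object; "squeeze" is the grip in N (left out, the last holds). Time passes only in rows, so rows that repeat a pose let the fingers close. It gives the time, the measured TCP pose, the force and the opening at its end, in the units of the state.
- arm.get_obs(): the state, without advancing time (a new reading comes with each control period).
- arm.read_camera(name): name is "side" or "top"; returns a dict with "color" (400x640x3 uint8, red, green, blue), "fx", "fy", "cx", "cy" (pixels), "R" (3x3) and "t" (3): a world point X has camera coordinates R X + t. Camera axes: x right, y down, z forward; pixel columns grow to the right and rows downward; lengths in m; the calibration is good to about 2 mm. A picture is of the moment at which its call begins. There is no depth.
- arm.hand_in(): hands the job in, once; it reports no verdict.
Trained networks look in a picture, given as the dict that the camera call returned (one of the last four; its "shot" number tells which), for a name from the list of things; names that differ only in an ending like _2 or _b are one class to them, and where a whole thing is asked for, a point or a joint stands for the part that bears it (a point fixed in the world has none). Each returns a list of dicts, best first, with "conf" (0 to 1); they miss things now and then, are a little off and sometimes report something else, mostly with a low value. They report only what shows in the picture. A call takes as long as a camera call. They do not tell look-alikes from the thing itself.
- arm.outline_of(picture, query): "mask" (400x640 bool, what is visible of it) and "extent" ([left, top, right, bottom] in pixels, round what is visible of it).
- arm.spot_point(picture, query): "at" ([column, row] in pixels: a listed point, or the origin of a listed thing).
The state is a dict: "t": time; "q": joint angles; "joint_vel": joint speeds; "joint_torque": joint torques, N m; "tcp_pos": TCP position; "orientation": TCP orientation; "ft_force": force on the tool from outside, world axes, zero at the start; "moment": the same for the moment, N m; "opening": finger opening in m.
Only numpy, scipy, OpenCV 4.12 (cv2) and the standard library are available. Lean on these libraries where they do the work, as an engineer would, in place of code of your own. Each camera call takes 0.05 s, during which the arm holds its last target.

## Working session

There is one attempt and no reset: what is moved stays moved. The work goes in short steps, Python scripts to look and compute and a tool call to move; the robot and the scene stay as the last step left them, time stands still between calls to the robot, and variables do not carry over. Pictures are saved under pics/ and viewed, and the job is handed in when it is done.

Besides the shell and the picture viewer there is one more tool, called after ">>>" in YAML: its name, and indented under it one key for each argument. arm_command: Moves the arm, as the interface text tells. Its arguments: {"type":"object","properties":{"increments":{"type":"array"},"claw":{"type":"number"},"squeeze":{"type":"number"}},"required":["increments"]}

```bash
ls; mkdir -p pics
cat > h.py <<'E'
import numpy as np,cv2
from station import arm
def shot(n,f=None):
    p=arm.read_camera(n)
    if f: cv2.imwrite('pics/'+f,p['color'][:,:,::-1])
    return p
def proj(p,X):
    c=np.array(p['R'])@np.array(X)+np.array(p['t']); return np.array([p['fx']*c[0]/c[2]+p['cx'],p['fy']*c[1]/c[2]+p['cy']])
def ray(p,uv):
    R=np.array(p['R']);o=-R.T@np.array(p['t']);d=R.T@np.array([(uv[0]-p['cx'])/p['fx'],(uv[1]-p['cy'])/p['fy'],1]);return o,d/np.linalg.norm(d)
def atz(p,uv,z):
    o,d=ray(p,uv);return o+d*(z-o[2])/d[2]
def tri(rs):
    A=0;b=0
    for o,d in rs:
        M=np.eye(3)-np.outer(d,d);A=A+M;b=b+M@o
    return np.linalg.solve(A,b)
E
python3 - <<'E'
from h import *
S=shot('side','s0.png');T=shot('top','t0.png')
print(arm.get_obs())
for n,p in(('side',S),('top',T)):
    print(n,p['fx'],-np.array(p['R']).T@p['t'],p['R'])
    for k in['cover_mid','housing_face','nest_mid','plate_edge','knob_top','pin_left','pin_right','inner_ring','oiler','rule','ratchet','mallet','screw_tin']:
        print(n,k,[(np.round(d['at'],1).tolist(),round(d['conf'],2)) for d in arm.spot_point(p,k)])
E
```

```text
pics
{'t': 0.1, 'q': array([ 5.71355185e+01,  1.48576865e+01,  8.80047912e+01,  5.19269936e-04,
        7.72340585e+01, -1.16197562e+01]), 'joint_vel': array([ 0.0046586 , -0.06716067, -0.1154649 ,  0.01541717, -0.02388629,
        0.02687973]), 'joint_torque': array([ 2.54810860e-03, -4.46972752e+01, -2.91248220e+01,  1.25575630e-04,
        6.38746511e-03,  1.32285282e-05]), 'tcp_pos': array([0.19902675, 0.51225432, 0.24753345]), 'orientation': array([-1.79905544e+02, -1.99397698e-02,  1.58755143e+02]), 'ft_force': array([-0.08468695,  0.54845903, -0.92203818]), 'moment': array([ 0.0447947 , -0.03739799,  0.05260021]), 'opening': 0.08564845672725888}
side 397.30966598973754 [ 0.26121224 -0.80517878  0.93224042] [[ 0.92209628 -0.38661704 -0.01630045]
 [-0.27480512 -0.62460052 -0.73099681]
 [ 0.27243455  0.67852889 -0.68218616]]
side cover_mid [([304.8, 333.5], 0.79), ([340.2, 250.6], 0.73), ([283.9, 277.6], 0.57)]
side housing_face [([347.7, 255.5], 0.86), ([287.9, 180.9], 0.47)]
side nest_mid [([288.4, 178.5], 0.8), ([387.2, 365.1], 0.37), ([293.6, 235.6], 0.2)]
side plate_edge [([
[... 550 characters left out ...]
.00801742 -0.08402945]
 [ 0.08414717  0.01569164 -0.99632978]]
top cover_mid [([402.4, 226.3], 0.97), ([384.5, 277.2], 0.78), ([444.4, 278.5], 0.75)]
top housing_face [([406.7, 222.6], 0.8)]
top nest_mid [([251.3, 258.9], 0.75), ([289.1, 157.3], 0.68), ([259.1, 229.4], 0.62)]
top plate_edge [([256.7, 243.3], 0.94)]
top knob_top []
top pin_left [([254.8, 213.6], 0.6), ([385.1, 161.8], 0.26)]
top pin_right [([279.0, 217.4], 0.57)]
top inner_ring [([258.1, 228.8], 0.67), ([335.5, 251.3], 0.6)]
top oiler [([339.5, 207.1], 0.57), ([258.8, 230.0], 0.46)]
top rule [([288.7, 161.9], 0.71)]
top ratchet [([482.0, 234.5], 0.59)]
top mallet [([173.8, 231.5], 0.58)]
top screw_tin [([383.4, 161.2], 0.92)]
```

View pics/s0.png

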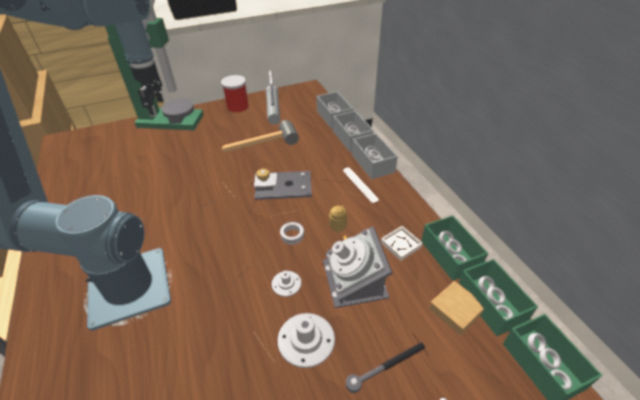

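View pics/t0.png

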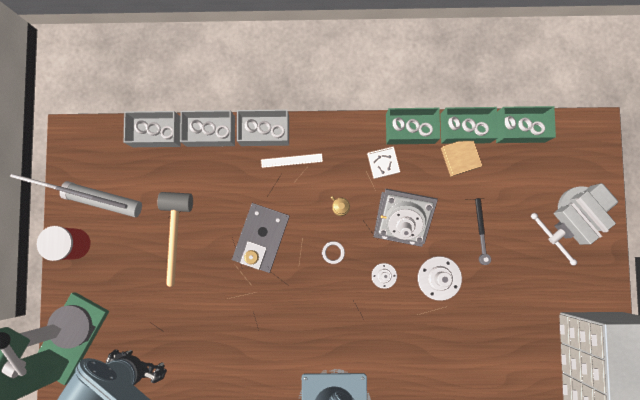

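Run:
```python
from h import *
S=cv2.imread('pics/s0.png');T=cv2.imread('pics/t0.png')
z=lambda I,x,y,w,h:cv2.resize(I[y:y+h,x:x+w],(400,300),interpolation=cv2.INTER_CUBIC)
cv2.imwrite('pics/z0.png',np.vstack([np.hstack([z(T,220,195,80,60+20),z(T,365,180,80,80)]),np.hstack([z(S,240,160,80,60),z(S,310,220,100,75+10)])]))
cv2.imwrite('pics/z1.png',cv2.resize(T[195:285,220:300],(640,720)[:1]+(600,),interpolation=cv2.INTER_CUBIC))
cv2.imwrite('pics/z0.png',np.vstack([np.hstack([z(T,215,200,100,75),z(T,355,180,100,75)]),np.hstack([z(S,235,155,100,75),z(S,305,225,100,75)])]))
print(arm.tip_reach)
```

```text
0.017
```

View pics/z0.png

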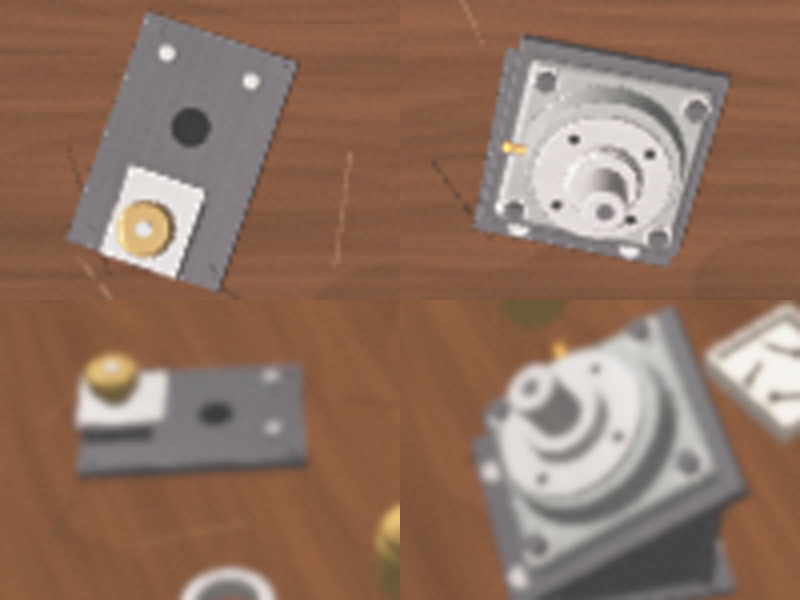

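```bash
cat > fit.py <<'E'
from h import *
from scipy.optimize import least_squares
T=shot('top');S=shot('side')
tc=lambda x,y,x0=215,y0=200:((x+.5)/4-.5+x0,(y+.5)/4-.5+y0)
F=[(T,tc(167,53),(.051,.036,.024)),(T,tc(251,80),(.051,-.036,.024)),(T,tc(191,127),(0,0,.012)),(T,tc(144,228),(-.086,0,.071)),(T,tc(130,167),(-.043,.032,.036)),(T,tc(204,188),(-.043,-.032,.036)),
(S,tc(271,75,235,155),(.051,.036,.024)),(S,tc(273,127,235,155),(.051,-.036,.024)),(S,tc(215,113,235,155),(0,0,.012)),(S,tc(111,66,235,155),(-.086,0,.071))]
def w(p,X): 
    c,s=np.cos(p[2]),np.sin(p[2]);return np.array([p[0]+c*X[0]-s*X[1],p[1]+s*X[0]+c*X[1],X[2]])
for sel in (F,F[:6],F[6:]):
    r=least_squares(lambda p:np.concatenate([proj(c,w(p,X))-uv for c,uv,X in sel]),[.5,.2,-.3])
    print('fix',np.round(r.x,4),np.degrees(r.x[2]));print(np.round(r.fun.reshape(-1,2),2).tolist())
    if sel is F:
        for c in(T,S):
            for X in [(.051,.036,.024),(0,0,.012)]: print(proj(c,w(r.x,X)))
# cover
th=np.radians(32)
def cw(p,X):  # p: flange-underside centre x,y,z,yaw
    c,s=np.cos(th),np.sin(th)
    x,y,z=X; a=np.array([x*c-z*s, y, x*s+z*c]); cc,ss=np.cos(p[3]),np.sin(p[3])
    return np.array([p[0]+cc*a[0]-ss*a[1],p[1]+ss*a[0]+cc*a[1],p[2]+a[2]])
t2=lambda x,y:tc(x-400,y,355,180); s2=lambda x,y:tc(x-400,y-300,305,225)
C=[(T,t2(605,212),(0,0,.056)),(T,t2(603.5,180),(0,0,.006)),(S,s2(530,388),(0,0,.056)),(S,s2(568,424.5),(0,0,.006))]
# plate corner holes: square, at unknown half-size h and level e below face
H=[(545,82,1,1),(696,110,1,-1),(660,239,-1,-1),(514,210,-1,1)]
def res(p):
    o=[proj(c,cw(p,X))-uv for c,uv,X in C]
    for x,y,a,b in H: o.append(proj(T,cw(p,(a*p[4],b*p[4],-p[5])))-t2(x,y))
    return np.concatenate(o)
r=least_squares(res,[.5,-.25,.1,-.2,.06,.02]);print('cov',np.round(r.x,4),np.degrees(r.x[3]));print(np.round(r.fun.reshape(-1,2),2).tolist())
print('tri boss',tri([ray(T,t2(605,212)),ray(S,s2(530,388))]),'tri fl',tri([ray(T,t2(603.5,180)),ray(S,s2(568,424.5))]))
print('boss',cw(r.x,(0,0,.056)),'g42',cw(r.x,(0,0,.042)))
E
python3 fit.py
```

```text
fix [ 0.554   0.2277 -0.3321] -19.025834962520207
[[-0.21, -0.14], [-0.1, 0.23], [-0.38, 0.09], [-0.23, 0.36], [-0.04, -0.61], [0.43, 0.59], [0.18, -0.12], [0.33, 0.08], [0.28, 0.22], [-0.0, 0.35]]
[256.16747371 212.7381648 ]
[261.99623326 231.4675769 ]
[302.55596956 173.25569355]
[288.65485934 183.09428978]
fix [ 0.5543  0.2275 -0.3291] -18.857029982127997
[[-0.19, -0.21], [-0.06, 0.09], [-0.3, 0.0], [-0.08, 0.29], [0.07, -0.66], [0.55, 0.48]]
fix [ 0.5536  0.2287 -0.3444] -19.734998683199663
[[0.11, -0.15], [-0.0, 0.05], [0.08, 0.07], [-0.18, 0.01]]
cov [ 0.5694 -0.2209  0.1066 -0.1995  0.0575  0.0264] -11.432991774190555
[[0.43, 0.46], [0.14, 0.36], [0.32, 0.09], [0.49, -0.19], [0.05, -0.17], [-0.16, 0.03], [-0.54, 0.0], [-0.28, 0.22]]
tri boss [ 0.5409562  -0.21369789  0.15290291] tri fl [ 0.56642195 -0.21966085  0.11042538]
boss [ 0.54033788 -0.21500091  0.15413519] g42 [ 0.54760954 -0.21647149  0.14226251]
```

>>> arm_command:
  increments: [0.03,-0.05,0,0.02,0.06,-0.1,0,0.05,0.09,-0.15,0,0.08,0.12,-0.2,0,0.11,0.14,-0.25,0,0.14,0.17,-0.3,0,0.17,0.2,-0.35,0,0.17,0.22,-0.4,0,0.17,0.25,-0.45,0,0.17,0.27,-0.5,0,0.17]
  claw: -1
  squeeze: 80

```text
t: 2.75
tcp_pos: [0.4703, 0.0107, 0.2486]
orientation: [180.0, 0.1, 168.5]
ft_force: [-0.1, 0.0, 0.8]
opening: 0.0856
```

>>> arm_command:
  increments: [0.015,-0.05,0,0,0.035,-0.1,0,0,0.055,-0.15,0,0,0.07,-0.2,0,0,0.077,-0.227,0,0,0.077,-0.227,-0.02,0,0.077,-0.227,-0.05,0,0.077,-0.227,-0.05,0]

```text
t: 3.75
tcp_pos: [0.5459, -0.2156, 0.1962]
orientation: [179.9, -0.2, 168.5]
ft_force: [0.3, -0.1, 0.5]
opening: 0.0854
```

Run:
```python
from h import *
T=shot('top','t1.png')['color'][:,:,::-1];S=shot('side','s1.png')['color'][:,:,::-1]
z=lambda I,x,y,w,h:cv2.resize(I[y:y+h,x:x+w],(400,400),interpolation=cv2.INTER_CUBIC)
cv2.imwrite('pics/z1.png',np.hstack([z(T,355,180,100,100),z(S,290,200,100,100)]))
o=arm.get_obs();print(o['tcp_pos'],o['orientation'])
```

```text
[ 0.54754586 -0.21641006  0.19914777] [1.79995692e+02 7.75623992e-02 1.68476815e+02]
```

View pics/z1.png

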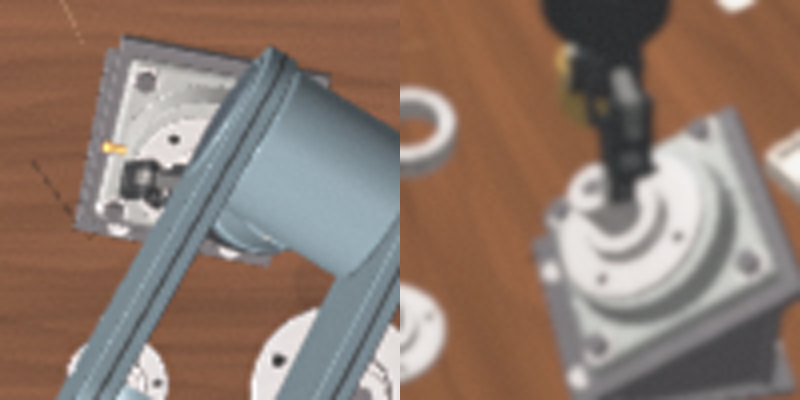

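>>> arm_command:
  increments: [0,0,-0.03,0,0,0,-0.045,0,0,0,-0.058,0,0,0,-0.058,0,0,0,-0.058,0]

```text
t: 4.47
tcp_pos: [0.548, -0.2167, 0.1419]
orientation: [-180.0, 0.1, 168.5]
ft_force: [0.1, 0.1, -0.5]
opening: 0.0851
```

>>> arm_command:
  increments: [0,0,0,0,0,0,0,0,0,0,0,0,0,0,0,0,0,0,0,0,0,0,0,0,0,0,0,0,0,0,0,0]
  claw: 1
  squeeze: 40

```text
t: 5.48
tcp_pos: [0.5481, -0.2166, 0.1423]
orientation: [-180.0, 0.2, 168.5]
ft_force: [-2.3, 2.3, 6.0]
opening: 0.0329
```

Run:
```python
from h import *
S=shot('side','s2.png')['color'][:,:,::-1]
cv2.imwrite('pics/z2.png',cv2.resize(S[200:300,290:390],(500,500),interpolation=cv2.INTER_CUBIC))
o=arm.get_obs();print(o['tcp_pos'],o['orientation'],o['ft_force'],o['moment'],o['opening'])
```

```text
[ 0.54808073 -0.21656937  0.14234859] [-1.79978632e+02  1.60220271e-01  1.68486801e+02] [-1.85868004  1.73106748  5.52111414] [0.28616333 0.20533073 0.07551161] 0.03265453819364861
```

View pics/z2.png

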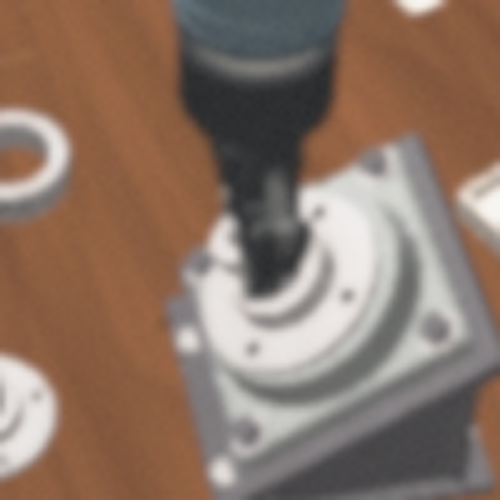

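>>> arm_command:
  increments: [0,0,0,0,0,0,0,0,-0.0026,0.0005,0.0042,0,-0.0052,0.001,0.0085,0,-0.0104,0.0021,0.017,0,-0.0156,0.0031,0.0254,0,-0.018,0.0036,0.05,0,-0.018,0.0036,0.09,0,-0.018,0.0036,0.09,0]
  squeeze: 80

```text
t: 6.65
tcp_pos: [0.5315, -0.214, 0.2362]
orientation: [-179.8, 0.6, 168.5]
ft_force: [0.4, -0.6, -4.8]
opening: 0.0315
```

Run:
```python
from h import *
T=shot('top','t3.png')['color'][:,:,::-1];S=shot('side','s3.png')['color'][:,:,::-1]
z=lambda I,x,y,w,h:cv2.resize(I[y:y+h,x:x+w],(400,400),interpolation=cv2.INTER_CUBIC)
cv2.imwrite('pics/z3.png',np.hstack([z(T,355,180,100,100),z(S,280,180,120,120)]))
o=arm.get_obs();print(o['tcp_pos'],o['orientation'],o['ft_force'],o['moment'],o['opening'])
```

```text
[ 0.52955952 -0.21275249  0.23208907] [-1.79978060e+02  1.49979119e-01  1.68485592e+02] [ 0.04771583  0.13923701 -4.86355583] [ 0.05229542  0.08412194 -0.03512788] 0.03159475604514874
```

View pics/z3.png

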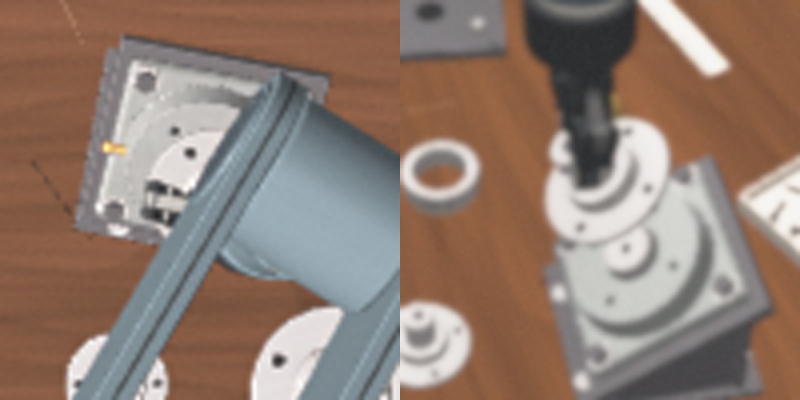

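>>> arm_command:
  increments: [0,0.02,0.01,-0.01,0.001,0.06,0.01,-0.03,0.003,0.11,0.01,-0.05,0.006,0.16,0.01,-0.07,0.008,0.21,0.01,-0.09,0.01,0.26,0.01,-0.11,0.012,0.31,0.01,-0.13,0.014,0.36,0.01,-0.13,0.016,0.41,0.01,-0.13,0.017,0.44,0.01,-0.131]

```text
t: 8.0
tcp_pos: [0.545, 0.2295, 0.2395]
orientation: [-179.9, -0.1, 161.1]
ft_force: [0.1, -0.6, -3.6]
opening: 0.0317
```

>>> arm_command:
  increments: [0,0,0,0,0,0,0,0]

```text
t: 8.25
tcp_pos: [0.5438, 0.2289, 0.2375]
orientation: [-179.7, -0.3, 161.1]
ft_force: [0.7, 0.2, -4.9]
opening: 0.0317
```

Run:
```python
from h import *
T=shot('top','t4.png')['color'][:,:,::-1];S=shot('side','s4.png')['color'][:,:,::-1]
z=lambda I,x,y,w,h:cv2.resize(I[y:y+h,x:x+w],(400,400),interpolation=cv2.INTER_CUBIC)
cv2.imwrite('pics/z4.png',np.hstack([z(T,210,180,100,100),z(S,240,100,100,100)]))
o=arm.get_obs();print(o['tcp_pos'],o['orientation'],o['ft_force'],o['moment'],o['opening'],o['t'])
```

```text
[0.54461873 0.22832664 0.23851602] [-1.79799847e+02 -1.60851654e-01  1.61020214e+02] [ 0.52137671  0.42387338 -3.99064605] [-0.02974038  0.08033339  0.00512495] 0.03174917555744273 8.35
```

View pics/z4.png

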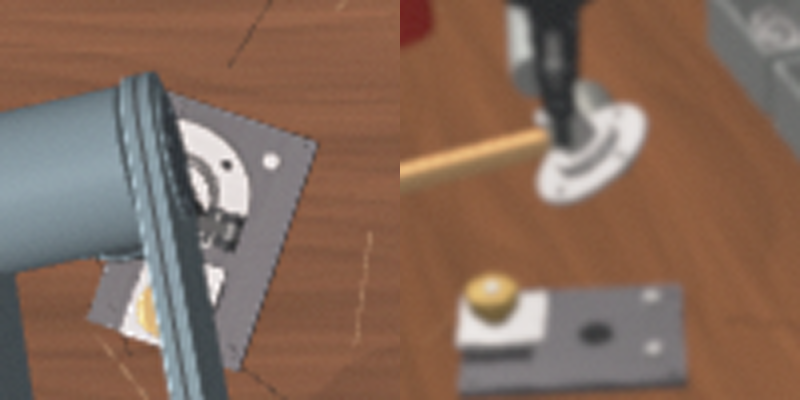

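```bash
cat > ov.py <<'E'
from h import *
def pts(tcp,th,ax,yaw=np.radians(-19),lat=0):
    c,s=np.cos(th),np.sin(th);out=[]
    for r,zz in((.052,0),(.052,.006),(.017,.056)):
        a=np.linspace(0,2*np.pi,49)
        P=np.stack([r*np.cos(a),r*np.sin(a),0*a+zz-ax],1)
        Q=np.stack([P[:,0]*c-P[:,2]*s,P[:,1],P[:,0]*s+P[:,2]*c],1)
        cy,sy=np.cos(yaw),np.sin(yaw)
        out.append(np.stack([Q[:,0]*cy-Q[:,1]*sy,Q[:,0]*sy+Q[:,1]*cy,Q[:,2]],1)+tcp)
    return out
def overlay(p,x,y,w,h,k,curves):
    I=cv2.resize(p['color'][y:y+h,x:x+w,::-1],(w*k,h*k),interpolation=cv2.INTER_CUBIC)
    for C,col in curves:
        uv=np.array([(proj(p,X)-[x,y]+.5)*k-.5 for X in C])
        cv2.polylines(I,[np.round(uv).astype(int)],True,col,1)
    return I
E
python3 - <<'E'
from ov import *
S=shot('side');T=shot('top');o=arm.get_obs()
ims=[]
for th in(28,32,36):
    cs=[(c,(0,255,0)) for c in pts(o['tcp_pos'],np.radians(th),.042)[1:]]
    ims.append(overlay(S,260,110,50,50,8,cs))
ims.append(overlay(T,235,195,50,50,8,[(c,(0,255,0)) for c in pts(o['tcp_pos'],np.radians(32),.042)[1:]]))
cv2.imwrite('pics/z5.png',cv2.resize(np.vstack([np.hstack(ims[:2]),np.hstack(ims[2:])]),(600,600)))
E
```

```text
(no output)
```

View pics/z5.png

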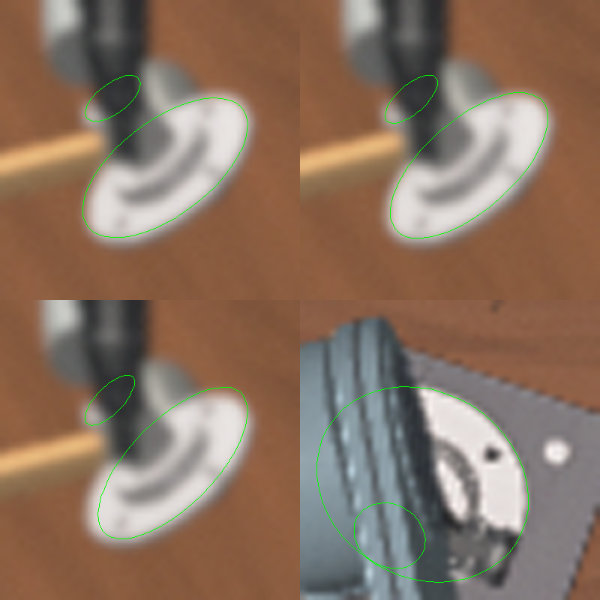

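>>> arm_command:
  increments: [0.0037,0.0015,-0.03,0,0.0037,0.0015,-0.07,0,0.0037,0.0015,-0.11,0,0.0037,0.0015,-0.135,0,0.0037,0.0015,-0.145,0,0.0037,0.0015,-0.145,0]

```text
t: 9.2
tcp_pos: [0.5489, 0.2293, 0.0943]
orientation: [-179.8, -0.1, 160.9]
ft_force: [0.6, -0.0, -4.4]
opening: 0.0319
```

```bash
cat > chk.py <<'E'
import sys
from ov import *
th=float(sys.argv[1]);S=shot('side');T=shot('top');o=arm.get_obs()
p=o['tcp_pos'];d=p-np.array([.554,.228,.012]);c,s=np.cos(np.radians(-19)),np.sin(np.radians(-19))
print('u %.4f v %.4f z %.4f'%(d[0]*c+d[1]*s,-d[0]*s+d[1]*c,d[2]),o['orientation'],o['ft_force'],o['moment'],o['opening'],o['t'])
cs=[(q,(0,255,0)) for q in pts(p,np.radians(th),.042)[1:]]
def fx(P): 
    return np.array([[.554+c*x-s*y,.228+s*x+c*y,z] for x,y,z in P])
cs+=[(fx([(-.043,.032,.036),(-.043,-.032,.036),(-.055,-.032,.036),(-.055,.032,.036)]),(0,0,255))]
cv2.imwrite('pics/'+sys.argv[2],np.hstack([overlay(S,245,130,80,80,5,[]),overlay(S,245,130,80,80,5,cs)]) if len(sys.argv)<4 else np.hstack([overlay(T,222,190,80,80,5,[]),overlay(S,245,130,80,80,5,[])]))
E
python3 chk.py 29 z6.png
```

```text
u -0.0045 v 0.0003 z 0.0836 [-1.79923928e+02  2.68852932e-02  1.60970140e+02] [ 0.45824972 -0.10630544 -3.90372425] [0.02115885 0.10062246 0.03923342] 0.03148502436832591 9.3
```

View pics/z6.png

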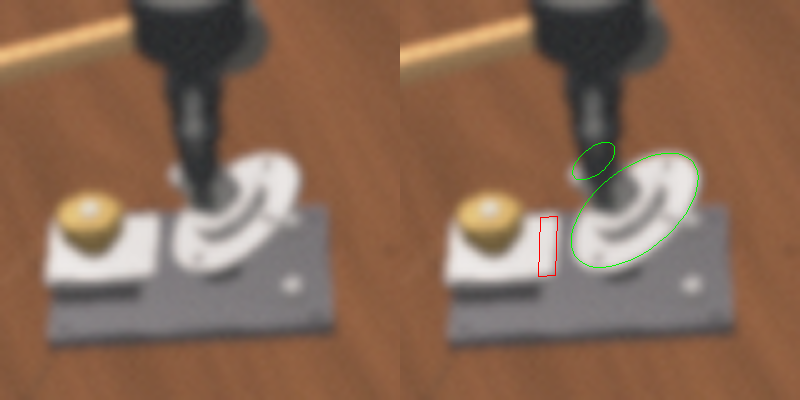

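>>> arm_command:
  increments: [0,0,-0.008,0,0,0,-0.0165,0,0,0,-0.0175,0,0,0,-0.0175,0,-0.004,0.0014,-0.0175,0,-0.009,0.0031,-0.0175,0,-0.014,0.0048,-0.0175,0,-0.0175,0.006,-0.0175,0,-0.0175,0.006,-0.0175,0]

```text
t: 10.42
tcp_pos: [0.5319, 0.236, 0.0782]
orientation: [-179.9, 0.0, 161.0]
ft_force: [-0.2, 0.3, -4.3]
opening: 0.0317
```

```bash
python3 chk.py 29 z7.png
```

```text
u -0.0229 v 0.0004 z 0.0663 [-1.79935634e+02  4.94916065e-02  1.60978765e+02] [-1.27793793  0.15083504 -4.69443443] [ 0.04081105  0.05989161 -0.02828042] 0.03215703390833969 10.525
```

View pics/z7.png

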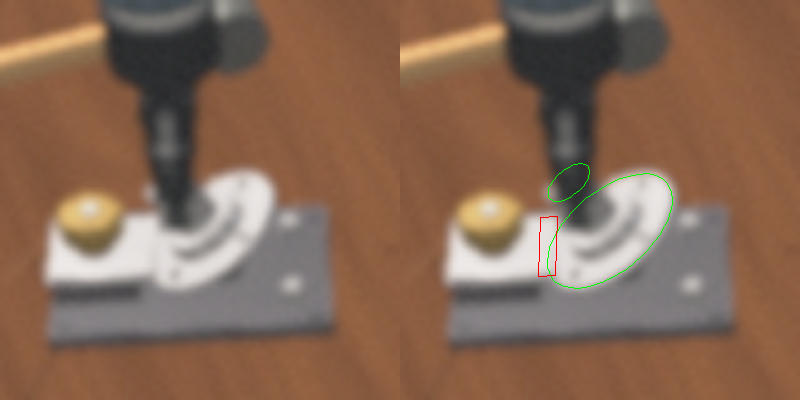

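>>> arm_command:
  increments: [-0.0015,0.0005,-0.0015,0,-0.003,0.001,-0.003,0,-0.003,0.001,-0.0045,0,-0.003,0.001,-0.0045,0]

```text
t: 11.02
tcp_pos: [0.5313, 0.2365, 0.076]
orientation: [180.0, 0.3, 161.0]
ft_force: [0.2, -3.2, 8.8]
opening: 0.0318
```

>>> arm_command:
  increments: [0,0,0.001,0,-0.002,0.0007,0.001,0,-0.0038,0.0013,0.0005,0,-0.0045,0.0015,0,0,-0.0045,0.0015,0,0]

```text
t: 11.65
tcp_pos: [0.5276, 0.2379, 0.0765]
orientation: [180.0, 0.4, 161.0]
ft_force: [2.9, -1.0, 1.3]
opening: 0.032
```

```bash
python3 chk.py 29 z8.png
```

```text
u -0.0282 v 0.0008 z 0.0644 [179.96029564   0.37393524 160.99260156] [ 2.50294184 -2.1914375   1.93630518] [-0.41304579 -0.50382728  0.09974113] 0.031771899403850244 11.75
```

View pics/z8.png

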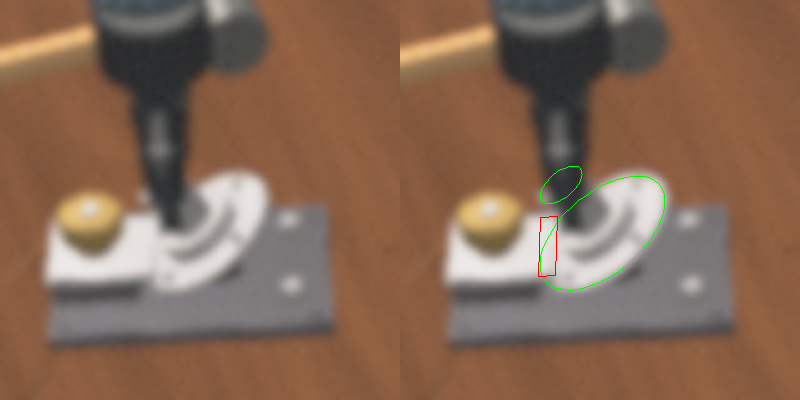

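>>> arm_command:
  increments: [0,0,0,0,0,0,-0.002,0,0.003,-0.001,-0.0035,0,0.0055,-0.0019,-0.005,0,0.008,-0.0028,-0.0065,0,0.0105,-0.0036,-0.008,0,0.012,-0.0042,-0.0095,0,0.0135,-0.0047,-0.011,0,0.0135,-0.0047,-0.011,0]
  squeeze: 20

```text
t: 12.88
tcp_pos: [0.5431, 0.2338, 0.0686]
orientation: [179.8, 0.6, 161.0]
ft_force: [0.1, -2.2, 18.5]
opening: 0.0317
```

```bash
python3 chk.py 15 z9.png
```

```text
u -0.0122 v 0.0019 z 0.0566 [179.78274751   0.61080198 160.96503365] [ 0.02421993 -2.13281148 18.86261225] [-0.16454105  0.64168802 -0.0268403 ] 0.03187728698942335 12.975
```

View pics/z9.png

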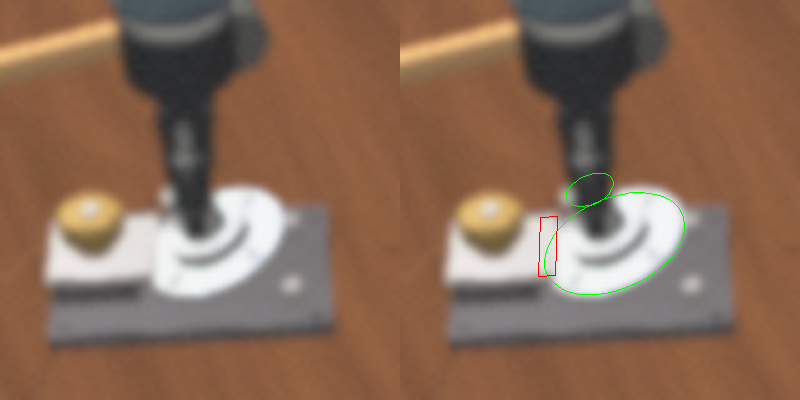

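>>> arm_command:
  increments: [-0.0005,0.0002,-0.003,0,0,0,-0.005,0,0.002,-0.0007,-0.0065,0,0.004,-0.0014,-0.008,0,0.0055,-0.002,-0.0095,0,0.0065,-0.0024,-0.0105,0,0.0065,-0.0024,-0.0105,0]

```text
t: 13.85
tcp_pos: [0.5524, 0.232, 0.0614]
orientation: [179.6, 0.9, 160.9]
ft_force: [3.9, -2.3, 17.1]
opening: 0.0316
```

```bash
python3 chk.py 8 z10.png
```

```text
u -0.0028 v 0.0033 z 0.0494 [179.55565333   0.94142569 160.93086733] [ 2.62131617 -1.26272338 16.4377098 ] [-0.0981784   0.23953565 -0.08212661] 0.03189254952536625 13.95
```

View pics/z10.png

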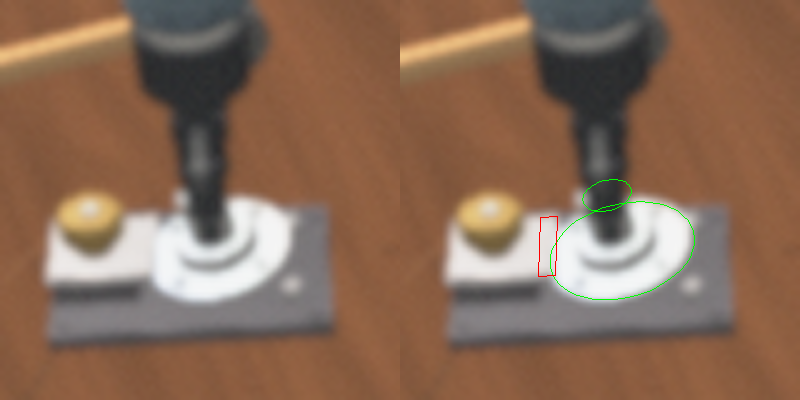

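>>> arm_command:
  increments: [-0.002,0,0.001,0,-0.0045,-0.001,0.001,0,-0.006,-0.0012,0.001,0,-0.0075,-0.0012,0,0,-0.0075,-0.0012,0,0]

```text
t: 14.58
tcp_pos: [0.5471, 0.2313, 0.0627]
orientation: [179.4, 1.2, 160.9]
ft_force: [6.0, 0.2, 5.0]
opening: 0.0319
```

```bash
python3 chk.py 10 z11.png
```

```text
u -0.0076 v 0.0009 z 0.0507 [179.39564481   1.18137107 160.90338776] [5.45017733 0.62301086 5.13714032] [ 0.27617631 -0.76931701 -0.14020477] 0.03175937257878306 14.675
```

View pics/z11.png

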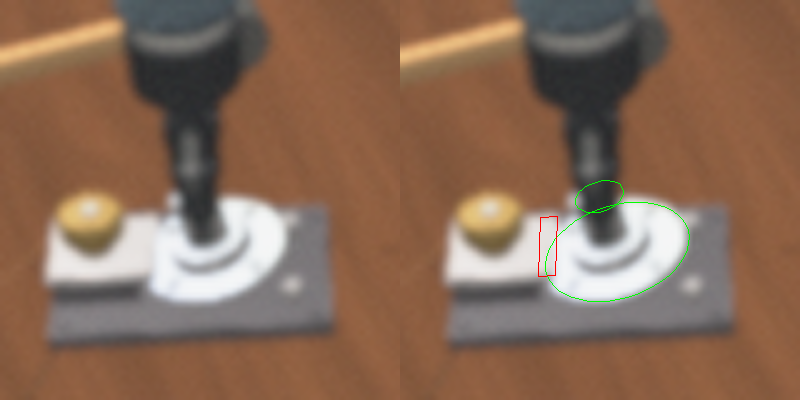

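>>> arm_command:
  increments: [0,0,-0.002,0,0.001,0,-0.004,0,0.002,-0.0005,-0.006,0,0.003,-0.001,-0.0075,0,0.004,-0.0014,-0.009,0,0.005,-0.0017,-0.0105,0,0.005,-0.0017,-0.0115,0,0.005,-0.0017,-0.0115,0]

```text
t: 15.68
tcp_pos: [0.5552, 0.2296, 0.0544]
orientation: [179.2, 1.5, 160.9]
ft_force: [3.6, -2.2, 17.9]
opening: 0.0315
```

```bash
python3 chk.py 0 z12.png
```

```text
u 0.0006 v 0.0019 z 0.0424 [179.24174271   1.5367384  160.90259758] [ 3.73669067 -1.31229496 17.76807703] [-0.30990157  0.19997971 -0.04220158] 0.03160564521501316 15.775
```

View pics/z12.png

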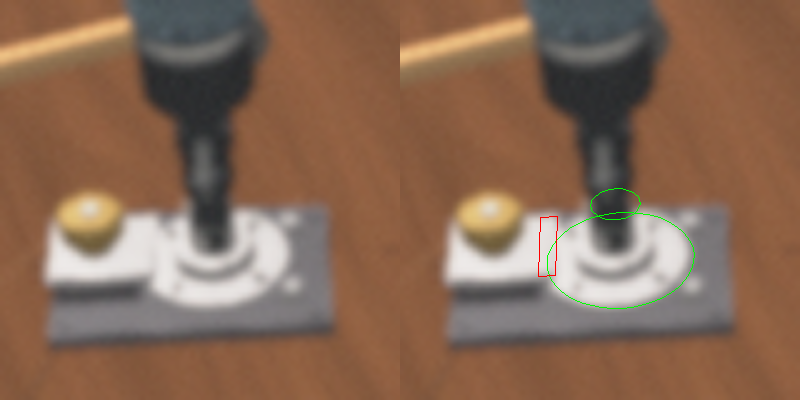

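>>> arm_command:
  increments: [0,-0.0005,-0.003,0,0,-0.001,-0.006,0,0,-0.001,-0.009,0,0,-0.001,-0.011,0,0,-0.001,-0.011,0]

```text
t: 16.4
tcp_pos: [0.5567, 0.2292, 0.0527]
orientation: [179.1, 1.9, 160.9]
ft_force: [-18.0, -3.9, 65.4]
opening: 0.0315
```

```bash
python3 chk.py 0 z13.png
```

```text
u 0.0021 v 0.0020 z 0.0407 [179.06964267   1.87797766 160.94735104] [-17.16728206  -3.49249399  65.28476887] [-1.23818146  3.55863233 -0.22990924] 0.032044919370815016 16.5
```

View pics/z13.png

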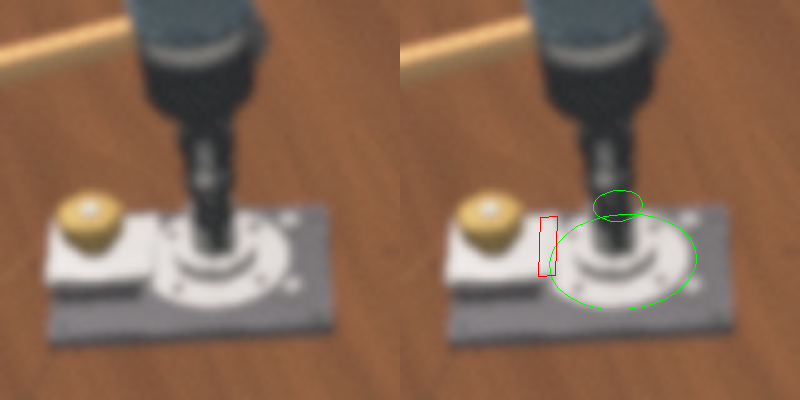

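>>> arm_command:
  increments: [-0.0005,0,0.0015,0,-0.0005,0,0.0015,0]

```text
t: 16.75
tcp_pos: [0.5552, 0.2292, 0.0539]
orientation: [179.1, 1.8, 161.0]
ft_force: [2.4, 0.6, -0.4]
opening: 0.0318
```

```bash
python3 chk.py 0 z14.png
```

```text
u 0.0012 v 0.0016 z 0.0414 [179.12262141   1.79659412 160.94976583] [-0.73426736  0.51340445  5.74471684] [-0.09158621  0.44267891 -0.01917273] 0.03186798389932987 16.85
```

View pics/z14.png

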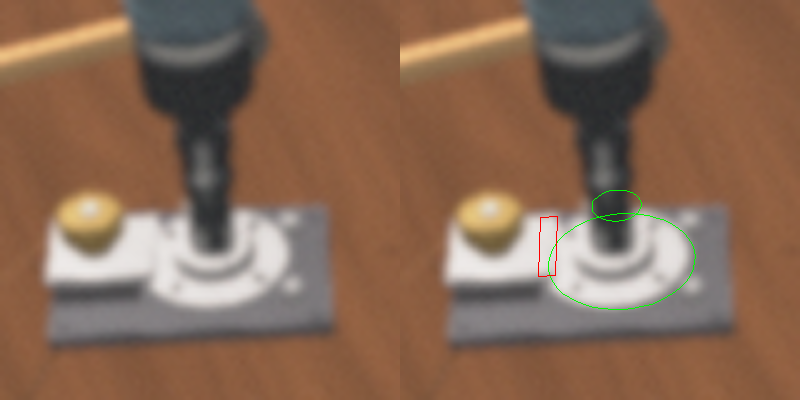

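>>> arm_command:
  increments: [0,0,0,0,0,0,0,0,0,0,0,0,0,0,0,0,0,0,0,0]
  claw: -1

```text
t: 17.48
tcp_pos: [0.5556, 0.2291, 0.0533]
orientation: [179.1, 1.8, 161.0]
ft_force: [-0.5, -0.2, -0.4]
opening: 0.0852
```

>>> arm_command:
  increments: [0,0,0.03,0,0,0,0.07,0,0,0,0.12,0,-0.03,-0.03,0.15,0,-0.07,-0.07,0.15,0,-0.1,-0.11,0.15,0,-0.12,-0.15,0.15,0,-0.14,-0.19,0.15,0,-0.14,-0.19,0.15,0]

```text
t: 18.6
tcp_pos: [0.4146, 0.0372, 0.2036]
orientation: [179.2, 1.8, 160.7]
ft_force: [0.8, 0.8, -0.4]
opening: 0.0856
```

```bash
cat > fin.py <<'E'
from ov import *
S=shot('side');T=shot('top')
cs=[(q,(0,255,0)) for q in pts(np.array([.554,.228,.054]),0,.042)]
cv2.imwrite('pics/z15.png',np.vstack([np.hstack([overlay(p,x,y,60,45,6,[]),overlay(p,x,y,60,45,6,cs)]) for p,x,y in((T,235,205),(S,250,155))]))
cv2.imwrite('pics/s15.png',S['color'][:,:,::-1])
print(arm.get_obs()['t'],arm.get_obs()['ft_force'])
for p in(T,S): print([(d['at'],d['conf']) for d in arm.spot_point(p,'cover_mid')],proj(p,(.554,.228,.040)))
E
python3 fin.py
```

```text
18.7 [-0.55586791  0.08718934  0.21163546]
[([444.4, 280.4], 0.87), ([382.9, 274.9], 0.68), ([259.3, 230.7], 0.64)] [260.74055309 231.1092456 ]
[([302.8, 331.4], 0.88), ([285.6, 277.9], 0.87), ([286.4, 173.8], 0.77), ([384.7, 367.3], 0.35)] [288.05860131 176.98271381]
```

View pics/z15.png

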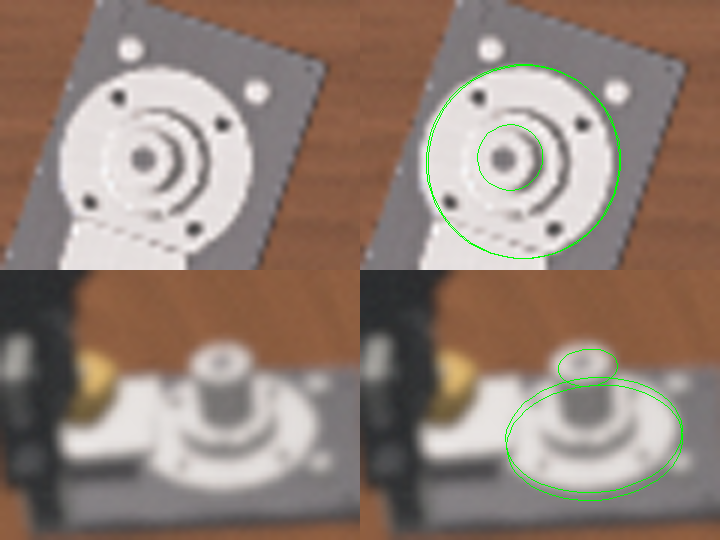

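View pics/s15.png

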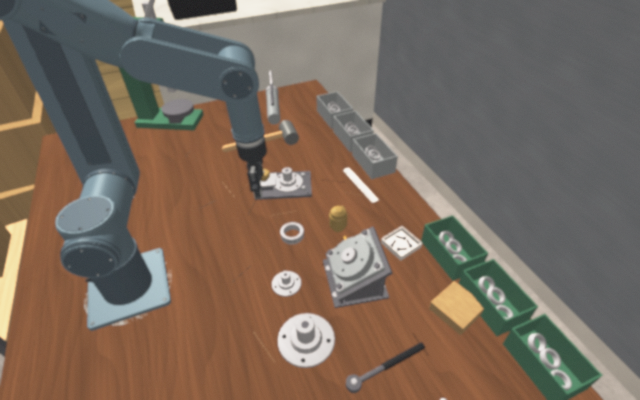

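```bash
python3 -c "
from station import arm
print(arm.hand_in())"
```

```text
the job is handed in; nothing more can be done
None
```

The cover is off the housing and lying in the clamping fixture, boss up. Its flange edge is under the clamping plate and the opposite edge sits behind both stop pins. I handed the job in at about 18.7 s with the gripper open and clear of everything; no verdict was reported.

**How it went:** I gripped the middle-sized cover by its boss, lifted it along its axis and tucked the low edge under the plate. I then eased the grip and swung the cover down to flat before letting go.

**Last checks:**
- **Flatness:** in both cameras the boss and flange are shifted by the same amount from the expected flat position, so the cover lies flat.
- **Pins and plate:** the top view shows both pins clear of the flange, with roughly 4–6 mm gaps. The plate overlaps the flange edge.
- **Other things:** the loose tools and parts look to be where they were in the last side picture; I did not measure this.

**What disagreed or stood out:**
- **Sideways position:** held against my fixture fit, the cover sits about 4 mm to the +y side. The pin gaps suggest nearer 2 mm. Either way it is clear of both pins.
- **Wrist force:** it rose to about 65 N in the final press down, below the 120 N limit.

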